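# Nip up the slack eye shield of a bench grinder until it holds

## Task

The eye shield over the left-hand wheel of the bench grinder has gone slack and hangs down in front of the wheel. Tighten it by pulling its clamp lever towards the front, then lift the shield level by its lip and let go to see whether it stays; repeat until it holds by itself, without clamping it much tighter than it needs. Leave it standing level like the right-hand shield, hands off, and do not disturb that one or the things lying about.

Things in the scene. Friction and masses are not known exactly. Their poses are not given: they have to be found in the camera images.
- grinder: Grey double-ended bench grinder, fixed to the bench, 436 mm over its two clamp levers; guards 180 mm high, lips of level shields 231, balls of upright levers 271. Round motor (dia 120) between two wheel guards (dia 150, 49 wide, at y = +120 and -120). Origin: underside centre; x away from the front, y towards the left-hand wheel, z up. Tool rests, 95 mm high, reach to x = -107
- left_hinge (a point): Middle of the slack (left-hand) eye shield's hinge axis, at (-55, 120, 190) mm in the grinder's frame; axes parallel to the grinder's. The hinge axis runs along the grinder's y
- eye_shield (a joint): Angle of the left-hand eye shield about its hinge, rad: 0 is level (pane running straight out to the grinder's -x, lip straight up), + is raised, -0.65 is hanging down on its stop (where it starts). Weighs 100 to 200 g
- shield_grip (a point): Where to pinch the left shield's black front lip: mid-width, 27 mm above the pane's middle plane, 95 mm in front of the hinge axis. The lip is 104 mm wide (along y), 10 mm thick, at right angles to the pane, its top 41 mm above that plane. Axes turn with the shield: -x out along the pane, z up the lip. Pane and frame 104 mm wide, 6 mm thick
- clamp_lever (a joint): Left clamp lever, rad: 0 leans 0.65 rad behind upright, grows to 1.75 as its ball is pulled over the top to the front (grinder's -x); starts at 0 to 0.15, stays where left. It takes about 5 N at the ball until its spring washer bites on the shield's hinge, at an unknown 0.25 to 0.85 rad, then 1 to 2 N more. To hold, the shield needs 0.2 to 0.5 rad past the bite; over 0.8 is too tight
- lever_ball (a point): Centre of the black ball (dia 22 mm) on the end of the left clamp lever, 70 mm from its pivot; stem dia 10
- lever_pivot (a point): Pivot of the left clamp lever on the hinge axis, 87 mm to the left (grinder's +y) of the shield's middle; axes parallel to the grinder's. The lever swings in the plane across the hinge axis here
- right_shield (a joint): Angle of the right-hand eye shield, rad, same shape and sense as the left, y = -120 mm; it stands about level (0) and is sound: leave it
- wrench: Steel spanner lying on the bench, 200 mm long along its x, 10 mm high; bystander
- quench_pot: Open steel pot, dia 84, 85 mm high; bystander
- dresser: Wheel dresser lying on the bench: round handle dia 20 and a 26 mm high head, 180 mm long along its x; bystander
- shield_cheek: Steel cheek disc (dia 36 mm) on the left end of the left shield's hinge, turning with the shield; origin at the hinge point left_hinge. The hidden spring washer under the lever presses on it: that contact force is the clamping force

How it is judged:
On the way, in this order (a step that is already met when the one before it is completed fails the run):
1. the left eye shield is lifted to level (value of joint eye_shield above -0.17 rad), for 0.1 s.
2. let go, it stays level by itself for a second (value of joint eye_shield between -0.17 and 0.17 rad and contact force between the fingers and anything else below 0.1 N), for 1 s.
At the end, for the whole second after the job is handed in: The left eye shield stands by itself within 0.17 rad (10 degrees) of level, at rest; its clamp presses with less than 40 N (under about 0.8 rad of lever past the bite); the right-hand shield is still within 0.17 rad of level (value of joint eye_shield between -0.17 and 0.17 rad and value of joint right_shield between -0.17 and 0.17 rad and velocity of joint eye_shield between -0.1 and 0.1 rad/s and contact force between shield_cheek and anything else below 40 N); the robot touches nothing.
It fails at once if the right-hand shield is pushed out of level (value of joint right_shield below -0.17 rad or value of joint right_shield above 0.17 rad).
It fails at once if the wrench is moved more than 30 mm (distance of wrench from where it was at the start of the episode above 0.03 m).
It fails at once if the quench pot is moved more than 30 mm (distance of quench_pot from where it was at the start of the episode above 0.03 m).
It fails at once if the dresser is moved more than 30 mm (distance of dresser from where it was at the start of the episode above 0.03 m).
It also fails if it takes over 72 s, if anything falls off the work surface, if the arm or the gripper's body presses on something with over 40 N, if the wrist force passes 120 N, or if a joint passes its speed limit or range.

## Robot

A 6-joint arm with a two-finger parallel gripper is mounted at the origin on the work surface. World frame = base frame: x ahead of the robot, y to its left, z up, the work surface at z = 0. Lengths are in m, angles in rad, forces in N, time in s.
With the tool pointing down it reaches from about 0.275 to 1 m from the base axis. Payload 8.4 kg.
Tool frame: the origin (TCP) lies on the centre line of the jaws, within the pads' length; the fingertips stand 17 mm ahead of it and the grasp point (between the pads) lies 2 mm behind it (bot.tcp_to_tips is the y of the fingertips in the tool frame, in m); y points along the fingers, z is the direction in which the jaws open and shut, and the axes are right-handed (so a half turn about y gives the same grasp; the last joint's range is limited). The gripper opens to 85 mm and grips with 20 to 120 N. Pads are 22 mm wide; open, the fingers measure 114 mm over their backs; the gripper's body (76 mm by 85 mm) begins 54 mm behind the grasp point. The pads swing forward as they close: fully open they stand 13 mm farther back than shut.
Start: joints at [-1.29, 0.353, 1.633, -0, 1.155, -0.002], TCP at [0.174, -0.6, 0.224] pointing down, gripper open.
Joint ranges: [-2.63, 2.63], [-0.92, 2.1], [0.06, 2.66], [-1.3, 4.44], [0, 2.69], [-3.02, 3.02]. Speed limits (rad/s): [2.22, 2.22, 2.79, 3.14, 3.14, 3.14].

## Interface

Orientations are given as a unit quaternion [x, y, z, w].
In Python, from workcell import bot, hand, kinematics, get_obs, vision, hand_in gives the robot as it stands. The module is installed in compiled form; this text tells all that it offers. Calls block until the motion is done:
- bot.reach(position, orientation): joint-space move of the TCP to a pose.
- bot.servo_line(position, ori=None, velocity=0.15): straight line of the TCP; ori=None keeps the orientation; velocity is the mean speed in m/s.
- bot.goto_joints(angles): joint-space move.
- hand.move_gripper(opening, strength=None): finger opening in m; strength is the grip in N (None keeps the last); returns when the fingers have stopped.
- bot.dwell(seconds).
- kinematics.solve_ik(position, orientation): joint angles nearest the present ones, or None.
- get_obs(): the state.
- vision.read_camera(name): name is "scene" or "top" or "wrist"; returns a dict with "frame" (420x560x3 uint8, red, green, blue), "intrinsics" (3x3 intrinsics, pixels), "view" (4x4, takes a point from world to camera coordinates). Camera axes: x right, y down, z forward; pixel columns grow to the right and rows downward; lengths in m; the calibration is good to about 2 mm. A picture is of the moment at which its call begins. There is no depth.
A pose or a line that the arm cannot do raises bot.IKError and nothing moves.
- hand_in(): hands the job in, once; it reports no verdict.
The state is a dict: "time_s": time; "joint_pos": joint angles; "joint_vel": joint speeds; "joint_efforts": joint torques, N m; "position": TCP position; "orientation": TCP orientation; "wrist_force": force on the tool from outside, world axes, zero at the start; "ft_torque": the same for the moment, N m; "gripper_width": finger opening in m.
Only numpy, scipy, OpenCV 4.12 (cv2) and the standard library are available. Lean on these libraries where they do the work, as an engineer would, in place of code of your own. Each camera call takes 0.05 s, during which the arm holds its last target.

## Working session

There is one attempt and no reset: what is moved stays moved. The work goes in short steps, each a Python script; the robot and the scene stay as the last script left them, time stands still between calls to the robot, and variables do not carry over. Pictures are saved under pics/ and viewed, and the job is handed in when it is done.

```bash
mkdir -p pics; python3 - <<'E'
from workcell import *
import cv2,numpy as np
o=get_obs();print(o)
for n in("scene","top","wrist"):
    r=vision.read_camera(n);cv2.imwrite(f"pics/{n}0.png",r["frame"][:,:,::-1]);np.savez(f"pics/{n}0.npz",K=r["intrinsics"],V=r["view"]);print(n,r["intrinsics"],r["view"])
E
```

```text
{'time_s': 0.0, 'joint_pos': array([-1.29038739e+00,  3.53616999e-01,  1.63412095e+00, -1.02905742e-05,
        1.15519938e+00, -2.40283994e-03]), 'joint_vel': array([-1.07386477e-05,  1.49022805e-04, -7.01299651e-05,  1.43579453e-03,
       -2.23073686e-03,  6.26637429e-04]), 'joint_efforts': array([-4.85191660e-03, -6.05256557e+01, -3.42064083e+01, -4.47228012e-04,
        9.34349519e-03, -8.51683831e-05]), 'position': array([ 0.17427404, -0.59971605,  0.22358678]), 'orientation': array([-0.09972677,  0.70051903, -0.6995783 ,  0.09958844]), 'wrist_force': array([0.83592497, 0.81244083, 0.18154082]), 'ft_torque': array([-0.0244214 , -0.00218636,  0.01838861]), 'gripper_width': 0.08571724709127466}
scene [[412.01830348   0.         277.12123114]
 [  0.         412.01830348 207.7561337 ]
 [  0.           0.           1.        ]] [[ 6.47426369e-01  7.62127989e-01 -1.57929476e-04 -3.61376646e-01]
 [ 4.96994425e-01 -4.22352959e-01 -7.58033323e-01 -7.37160000e-02]
 [-5.77785115e-01  4.90692272e-01 -6.52215804e-01  1.50942710e+00]
 [ 0.00000000e+00  0.00000000e+00  0.00000000e+00  1.00000000e+00]]
top [[402.68022322   0.         276.51222867]
 [  0.         402.68022322 213.20074612]
 [  0.           0.           1.        ]] [[-8.75977142e-04 -9.99455240e-01 -3.29917588e-02  9.22031085e-02]
 [-9.80873287e-01  7.28045380e-03 -1.94511156e-01  5.23472066e-01]
 [ 1.94645389e-01  3.21903475e-02 -9.80345324e-01  9.81017374e-01]
 [ 0.00000000e+00  0.00000000e+00  0.00000000e+00  1.00000000e+00]]
wrist [[333.42494012   0.         277.81259966]
 [  0.         333.42494012 215.01862896]
 [  0.           0.           1.        ]] [[ 0.27828583 -0.96049661 -0.00180441 -0.62402446]
 [-0.91695432 -0.26622856  0.29718196 -0.03634617]
 [-0.28592265 -0.08104697 -0.95481916  0.37911006]
 [ 0.          0.          0.          1.        ]]
```

View pics/scene0.png

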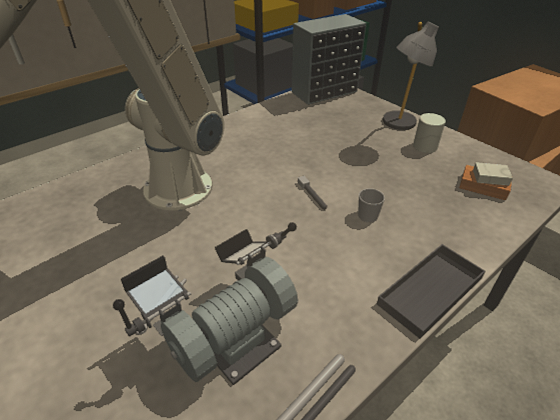

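View pics/top0.png

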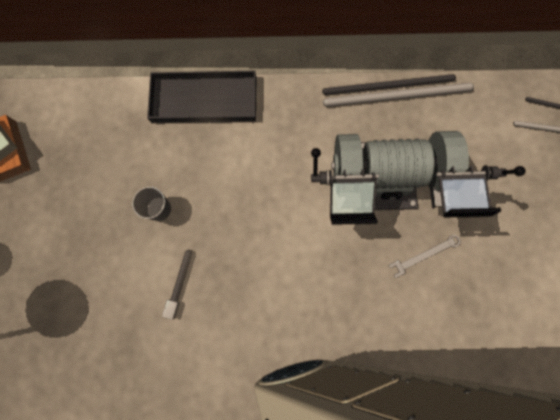

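```bash
python3 - <<'E'
import cv2
a=cv2.imread("pics/top0.png")[115:235,295:535];cv2.imwrite("pics/tc.png",cv2.resize(a,(800,400),interpolation=cv2.INTER_CUBIC))
a=cv2.imread("pics/scene0.png")[210:390,90:310];cv2.imwrite("pics/sc.png",cv2.resize(a,None,fx=3.3,fy=3.3,interpolation=cv2.INTER_CUBIC))
E
```

```text
(no output)
```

View pics/tc.png

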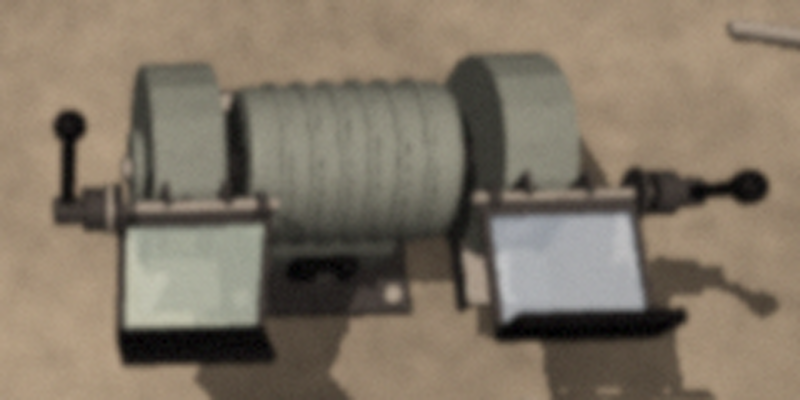

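View pics/sc.png

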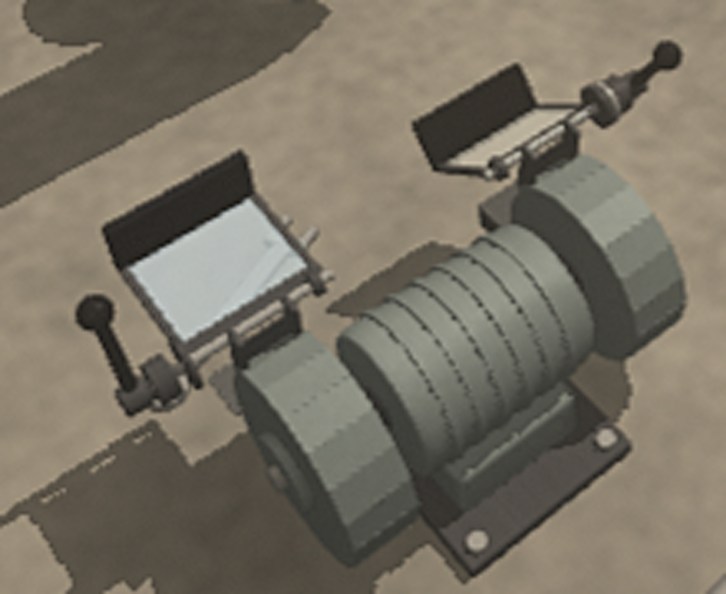

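```bash
cat > h.py <<'E'
import numpy as np
def cam(n):
    d=np.load(f"pics/{n}0.npz");return d["K"],d["V"]
def tri(obs):
    A=[]
    for n,u,v in obs:
        K,V=cam(n) if isinstance(n,str) else n
        P=K@V[:3];A+=[u*P[2]-P[0],v*P[2]-P[1]]
    A=np.array(A);A/=np.linalg.norm(A[:,:3],axis=1)[:,None]
    p=np.linalg.lstsq(A[:,:3],-A[:,3],rcond=None)[0]
    return p
def proj(n,p):
    K,V=cam(n) if isinstance(n,str) else n
    c=K@(V[:3,:3]@p+V[:3,3]);return c[:2]/c[2]
def onz(n,u,v,z):
    K,V=cam(n) if isinstance(n,str) else n
    R=V[:3,:3];c=-R.T@V[:3,3];d=R.T@np.linalg.solve(K,[u,v,1]);return c+d*(z-c[2])/d[2]
T=lambda x,y:("top",295+x/3.3333,115+y/3.3333)
S=lambda x,y:("scene",90+x/3.3,210+y/3.3)
E
python3 - <<'E'
from h import *
for nm,t,s in [("rball",T(749,186),S(95,312)),("lball",T(69,125),S(667,55)),("rlipR",T(684,316),S(105,228)),("rlipL",T(503,325),S(243,153))]:
    p=tri([t,s]);print(nm,p,[proj(q[0],p)-q[1:] for q in(t,s)])
E
```

```text
rball [ 0.56837544 -0.41644959  0.25658557] [array([0.09478245, 0.03628702]), array([0.09749932, 0.01414388])]
lball [ 0.61609785 -0.00071735  0.24721947] [array([0.31494361, 0.22757991]), array([ 0.33470628, -0.05825899])]
rlipR [ 0.49130178 -0.38046841  0.23436289] [array([0.3163265 , 0.12443535]), array([0.31116342, 0.04447437])]
rlipL [ 0.48619569 -0.27491826  0.22715241] [array([1.89408141, 0.88605376]), array([1.85386023, 0.13266689])]
```

```bash
python3 - <<'E'
from h import *
from scipy.optimize import least_squares
for q in [(57,212),(125,209),(270,209),(480,198),(637,194),(680,194)]: print(onz(*T(*q),.19))
# data: (grinder-point fn, obs)
def model(p):
    x,y,z,yaw,a,rs,rl,ls=p;c,s=np.cos(yaw),np.sin(yaw)
    W=lambda g:np.array([x+c*g[0]-s*g[1],y+s*g[0]+c*g[1],g[2]+z])
    lv=lambda a,yy:W((-.055+.07*np.sin(.65-a),yy,.19+.07*np.cos(.65-a)))
    def sh(r,yc,u,dy,w): # u out along pane, w up lip
        return W((-.055-u*np.cos(r)-w*np.sin(r),yc+dy,.19+u*np.sin(r)+w*np.cos(r)))
    out=[]
    add=lambda P,q,w=1:out.extend(w*(proj(q[0],P)-q[1:]))
    add(lv(a,.207),T(69,125));add(lv(a,.207),S(667,55))
    add(lv(rl,-.207),T(749,186));add(lv(rl,-.207),S(95,312))
    # lip top back-edges: scene outer corners (any thickness) approx u=.095
    add(sh(rs,-.12,.095,.052,.041),S(243,153),.7);add(sh(rs,-.12,.095,-.052,.041),S(105,228),.7)
    add(sh(rs,-.12,.095,-.052,.041),T(684,316),.7)
    add(sh(ls,.12,.095,.052,.041),S(518,65),.7);add(sh(ls,.12,.095,-.052,.041),S(415,123),.7)
    # hinge line rows in top
    for gy,q in ((.12+.049,(125,209)),(.12-.05,(270,209)),(-.12+.05,(480,198)),(-.12-.05,(637,194))):
        q=T(*q);P=proj("top",W((-.055,gy,.19)));out.append((P-q[1:])[1])
    out+= [z/.002*.5]
    return np.array(out)
r=least_squares(model,[.6,-.2,0,0,.05,0,.65,-.65],loss="soft_l1")
print(r.x);print(r.fun.round(2))
E
```

```text
[0.57548882 0.00528036 0.19      ]
[ 0.5771112  -0.04053131  0.19      ]
[ 0.57609193 -0.13761102  0.19      ]
[ 0.58226881 -0.27755218  0.19      ]
[ 0.58392591 -0.38121283  0.19      ]
[ 0.58361873 -0.40940191  0.19      ]
[ 6.35254772e-01 -2.07391665e-01 -7.09424666e-04  2.63891235e-02
  2.36926905e-02  5.22422446e-03  9.00638202e-01 -4.27890047e-01]
[ 0.34  0.54  0.21  0.27  0.13 -0.04  0.14 -0.2  -0.01  0.1  -0.6   0.92
  0.63  0.87  4.19 -1.31  3.33 -0.13  0.65 -0.92  0.15 -0.26 -0.18]
```

```bash
cat > fit.py <<'E'
from h import *
from scipy.optimize import least_squares
def model(p):
    x,y,z,yaw,a,rs,rl,ls=p;c,s=np.cos(yaw),np.sin(yaw)
    W=lambda g:np.array([x+c*g[0]-s*g[1],y+s*g[0]+c*g[1],g[2]+z])
    lv=lambda a,yy:W((-.055+.07*np.sin(.65-a),yy,.19+.07*np.cos(.65-a)))
    def sh(r,yc,u,dy,w):
        return W((-.055-u*np.cos(r)+w*np.sin(r),yc+dy,.19+u*np.sin(r)+w*np.cos(r)))
    out=[]
    add=lambda P,q,w=1:out.extend(w*(proj(q[0],P)-q[1:]))
    add(lv(a,.207),T(69,125));add(lv(a,.207),S(667,55))
    add(lv(rl,-.207),T(749,186));add(lv(rl,-.207),S(95,312))
    add(sh(rs,-.12,.095,.052,.041),S(243,153),.7);add(sh(rs,-.12,.095,-.052,.041),S(105,228),.7)
    add(sh(rs,-.12,.095,-.052,.041),T(684,316),.7)
    add(sh(ls,.12,.095,.052,.041),S(518,65),.7);add(sh(ls,.12,.095,-.052,.041),S(415,123),.7)
    for gy,q in ((.12+.049,(125,209)),(.12-.05,(270,209)),(-.12+.05,(480,198)),(-.12-.05,(637,194))):
        q=T(*q);P=proj("top",W((-.055,gy,.19)));out.append((P-q[1:])[1])
    out+= [z/.002*.5]
    return np.array(out)
r=least_squares(model,[.6,-.2,0,0,.05,0,.65,-.65],loss="soft_l1")
print(r.x);print(r.fun.round(2))
E
python3 fit.py
```

```text
[ 0.63563734 -0.20721015 -0.00090632  0.02069877  0.04712864  0.03281669
  0.88933973 -0.68541428]
[ 0.23  0.33  0.36  0.04 -0.16 -0.02  0.41 -0.37  0.39 -0.28 -0.33  0.44
  0.65  0.39 -0.07 -0.27 -0.5   0.45  0.1  -1.22  0.19  0.03 -0.23]
```

```bash
cat > g.py <<'E'
import numpy as np
from scipy.spatial.transform import Rotation as Ro
from workcell import *
GX,GY,GZ,YAW=.6356,-.2072,-.0009,.0207
RZ=Ro.from_euler('z',YAW)
W=lambda g:RZ.apply(g)+[GX,GY,GZ]
ball=lambda a:W([-.055+.07*np.sin(.65-a),.207,.19+.07*np.cos(.65-a)])
tang=lambda a:RZ.apply([-np.cos(.65-a),0,np.sin(.65-a)])  # direction of growing a
def q_of(x,y,z):return Ro.from_matrix(np.array([x,y,z]).T)
Rlev=RZ*q_of([1,0,0],[0,0,-1],[0,1,0])
Rlev2=RZ*q_of([-1,0,0],[0,0,-1],[0,-1,0])
def tcp_for(grasp,R):return grasp+R.apply([0,.002,0])
def grip(r,lift=0,flip=False):
    out=np.array([-np.cos(r),0,np.sin(r)]);up=np.array([np.sin(r),0,np.cos(r)])
    p=W(np.array([-.055,.12,.19])+.095*out+(.027+lift)*up)
    y=-up;z=-out if not flip else out
    R=RZ*q_of(np.cross(y,z),y,z)
    return tcp_for(p,R),R
E
python3 - <<'E'
from g import *
print(Ro.from_quat(get_obs()["orientation"]).as_matrix().round(2))
for nm,R in(("L1",Rlev),("L2",Rlev2)):
    for a in(0.05,1.4):print(nm,a,kinematics.solve_ik(tcp_for(ball(a),R),R.as_quat()))
for f in(False,True):
    for r in(-.65,-.3,0,.1):
        p,R=grip(r,0,f);print(f,r,p,kinematics.solve_ik(p,R.as_quat()))
E
```

```text
[[-0.96 -0.    0.28]
 [-0.28  0.   -0.96]
 [-0.   -1.   -0.  ]]
L1 0.05 [-3.35256823e-03  3.20548761e-01  1.63234354e+00 -4.44089210e-16
  1.18870035e+00 -1.59484890e+00]
L1 1.4 [-7.32159424e-03  1.88842107e-01  1.82316801e+00 -4.44089210e-16
  1.12958253e+00 -1.59881792e+00]
L2 0.05 [-0.00335257  0.32054876  1.63234354  0.          1.18870035  1.54674376]
L2 1.4 [-7.32159424e-03  1.88842107e-01  1.82316801e+00 -4.44089210e-16
  1.12958253e+00  1.54277473e+00]
False -0.65 [ 0.48738978 -0.09024268  0.15150939] [-0.3356451   0.07396659  2.42455254  1.45994862  0.21405467 -1.74546891]
False -0.3 [ 0.48000402 -0.09039558  0.18490899] [-0.24475386  0.04699193  2.16481831  0.12953648  0.64373535 -0.35793233]
False 0 [ 0.48314831 -0.09033049  0.2141    ] [-1.87880157e-01  1.55549902e-01  1.92296321e+00 -4.44089210e-16
  1.06307954e+00 -2.08580157e-01]
False 0.1 [ 0.48611812 -0.090269    0.22345928] [-0.17304119  0.20605015  1.8411628  -0.02068419  1.1925943  -0.18515858]
True -0.65 [ 0.48738978 -0.09024268  0.15150939] [-0.3356451   0.07396659  2.42455254  1.45994862  0.21405467  1.39612374]
True -0.3 [ 0.48000402 -0.09039558  0.18490899] [-0.24475386  0.04699193  2.16481831  0.12953648  0.64373535  2.78366032]
True 0 [ 0.48314831 -0.09033049  0.2141    ] [-1.87880157e-01  1.55549902e-01  1.92296321e+00 -4.44089210e-16
  1.06307954e+00  2.93301250e+00]
True 0.1 [ 0.48611812 -0.090269    0.22345928] [-0.17304119  0.20605015  1.8411628  -0.02068419  1.1925943   2.95643408]
```

```bash
python3 - <<'E'
from g import *
import cv2
o=get_obs();hand.move_gripper(.036,20)
bot.servo_line([.174,-.6,.42],velocity=.3)
a=.047;p=tcp_for(ball(a),Rlev)
bot.reach(p+[0,0,.12],Rlev.as_quat());print(get_obs()["time_s"])
bot.servo_line(p+[0,0,.04],velocity=.15)
o=get_obs();print(o["time_s"],o["position"]-p,o["joint_pos"])
for n in("wrist","top"):
    r=vision.read_camera(n);cv2.imwrite(f"pics/{n}1.png",r["frame"][:,:,::-1])
a=cv2.imread("pics/top1.png")[115:235,295:415];cv2.imwrite("pics/top1c.png",cv2.resize(a,None,fx=4,fy=4))
E
```

```text
4.125
4.8083 [ 0.00047706 -0.0001529   0.04074754] [-3.59688815e-03  2.88915556e-01  1.58493672e+00  1.04396068e-05
  1.26683148e+00 -1.59479244e+00]
```

View pics/wrist1.png

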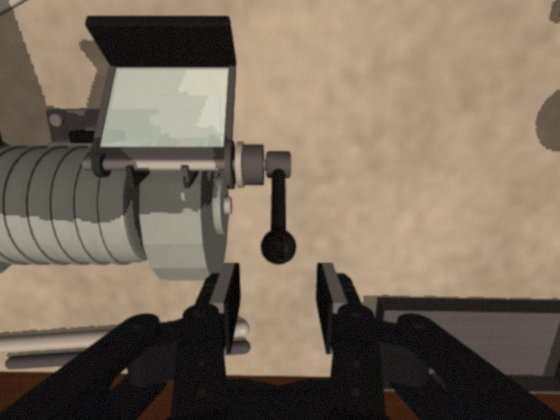

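The ball (279,246) is centred between the pads (238 and 318). Descending and gripping, then pulling in small steps while logging the force.

```bash
python3 - <<'E'
from g import *
a=.047;p=tcp_for(ball(a),Rlev)
f0=get_obs()["wrist_force"]
bot.servo_line(p,velocity=.1)
print(get_obs()["wrist_force"]-f0)
w=hand.move_gripper(.015,30);o=get_obs();print(o["time_s"],o["gripper_width"],o["wrist_force"]-f0)
L=[]
while a<.62:
    a+=.06
    bot.servo_line(tcp_for(ball(a),Rlev),velocity=.05)
    o=get_obs();f=o["wrist_force"]-f0;rad=np.cross(tang(a),RZ.apply([0,1,0]))
    print(round(a,3),round(o["time_s"],2),"tan %.2f rad %.2f y %.2f"%(-f@tang(a),f@rad,f[1]),(o["position"]-tcp_for(ball(a),Rlev)).round(4))
np.save("f0.npy",f0)
E
```

```text
[-0.03227903 -0.59940173 -0.25248564]
5.7917 0.015246439864016527 [1.04758602 0.14201495 3.79016255]
0.107 6.04 tan 0.25 rad -1.50 y -0.89 [-0.0004  0.      0.0001]
0.167 6.29 tan -1.09 rad -0.35 y -0.75 [-0.0003  0.      0.    ]
0.227 6.54 tan -0.17 rad -0.33 y -0.34 [-0.0002 -0.      0.0001]
0.287 6.79 tan 0.19 rad 1.01 y -0.77 [-0.0001 -0.      0.0002]
0.347 7.04 tan 0.77 rad -0.85 y -0.87 [-0.0002 -0.      0.0001]
0.407 7.29 tan 1.18 rad -1.10 y -0.62 [-0.0002 -0.      0.0001]
0.467 7.54 tan 0.25 rad -1.00 y -1.26 [-0.0002 -0.      0.0001]
0.527 7.79 tan 0.74 rad -0.42 y -0.79 [-0.0002  0.      0.0001]
0.587 8.04 tan -0.26 rad -0.46 y -0.49 [-0.0002 -0.      0.    ]
0.647 8.29 tan 1.19 rad -0.14 y -0.56 [-0.0002 -0.      0.    ]
```

The width of 15 mm shows it closed on nothing wider than that, so it missed the ball. Looking.

```bash
python3 - <<'E'
from g import *
import cv2
for n in("wrist","scene"):
    r=vision.read_camera(n);cv2.imwrite(f"pics/{n}2.png",r["frame"][:,:,::-1])
a=cv2.imread("pics/scene2.png")[150:300,180:380];cv2.imwrite("pics/scene2c.png",cv2.resize(a,None,fx=4,fy=4))
print(get_obs()["gripper_width"])
E
```

```text
0.01526986029224777
```

View pics/wrist2.png

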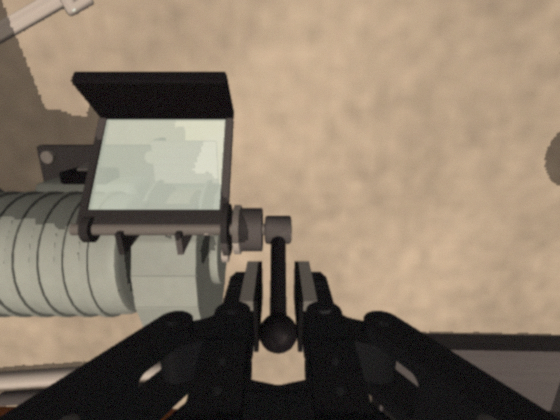

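View pics/scene2c.png

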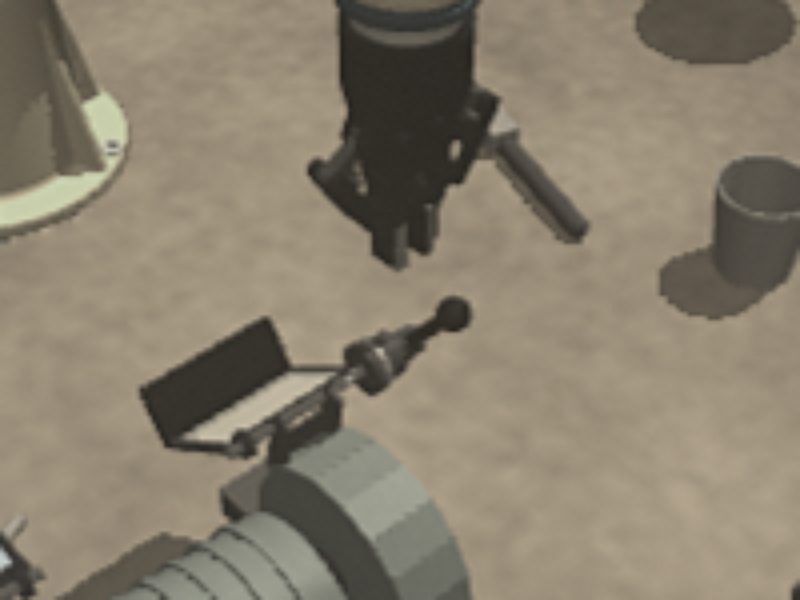

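```bash
python3 - <<'E'
from g import *
from h import *
r=vision.read_camera("wrist");c=(r["intrinsics"],r["view"])
print(get_obs()["position"])
for obs in ([("top",*T(69,125)[1:]),("scene",293.0,228.0)],[("scene",293,228.),(c,278.5,333)],[T(69,125),(c,278.5,333)],[T(69,125),(c,278.5,333),("scene",293,228.)]):
    p=tri(obs);print(p,[proj(q[0],p)-q[1:] for q in obs])
print(ball(.047),proj(c,ball(.047)),proj(c,ball(0)))
# pivot end cap
print(proj(c,W([-.055,.207,.19])))
t=get_obs()["position"];R=Ro.from_quat(get_obs()["orientation"])
for s in(-.005,.017):print(proj(c,t+R.apply([-.011,s,.0076])),proj(c,t+R.apply([.011,s,.0076])))
print(proj("scene",t+R.apply([0,.017,0])))
E
```

```text
[ 0.57661011 -0.00136619  0.25714784]
[ 6.17857231e-01 -3.48401684e-04  2.43664248e-01] [array([0.02093179, 0.01517949]), array([ 0.02234347, -0.00387442])]
[ 0.62000244 -0.00085369  0.24623413] [array([ 0.49064955, -0.21736844]), array([-1.95425164, -1.27017663])]
[6.13635823e-01 3.07219721e-04 2.55685630e-01] [array([ 0.10494158, -0.027256  ]), array([ 0.41884615, -0.11202915])]
[ 6.18884104e-01 -4.24393681e-04  2.45589714e-01] [array([ 0.1033203 , -0.75070339]), array([-1.15089309, -3.67121163]), array([ 0.30468318, -0.34649076])]
[ 6.16016800e-01 -5.61073521e-04  2.46754658e-01] [277.20327099 326.25619693] [277.212202   328.17162942]
[277.18956483 224.83013686]
[293.32420031 254.50505375] [292.7303327  295.98908942]
[291.44096669 237.35290117] [290.9829277  274.70732404]
[281.51177141 220.45040198]
```

```bash
python3 - <<'E'
from g import *
import cv2
hand.move_gripper(.04,30)
p=tcp_for(np.array([.618,-.0005,.245]),Rlev)
o=get_obs();bot.servo_line(o["position"]+[0,0,.03],velocity=.2)
bot.servo_line(p+[0,0,.04],velocity=.2)
f0=get_obs()["wrist_force"]
bot.servo_line(p,velocity=.1)
o=get_obs();print(o["time_s"],o["position"]-p,o["wrist_force"]-f0)
for n in("wrist","scene"):
    r=vision.read_camera(n);cv2.imwrite(f"pics/{n}3.png",r["frame"][:,:,::-1])
a=cv2.imread("pics/scene3.png")[170:260,240:360];cv2.imwrite("pics/scene3c.png",cv2.resize(a,None,fx=6,fy=6,interpolation=cv2.INTER_CUBIC))
E
```

```text
10.0167 [-1.83598592e-04 -1.48598382e-07  1.26962220e-04] [ 0.14400819 -0.02874148  0.40114417]
```

View pics/wrist3.png

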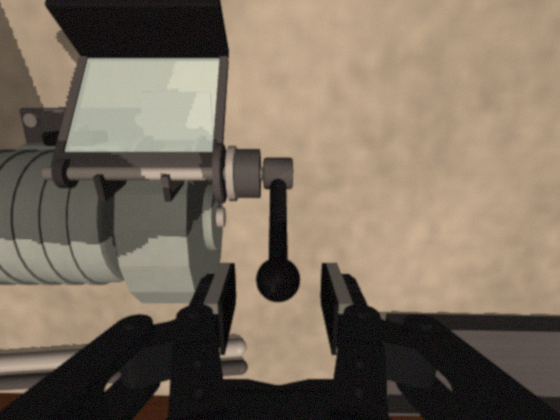

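View pics/scene3c.png

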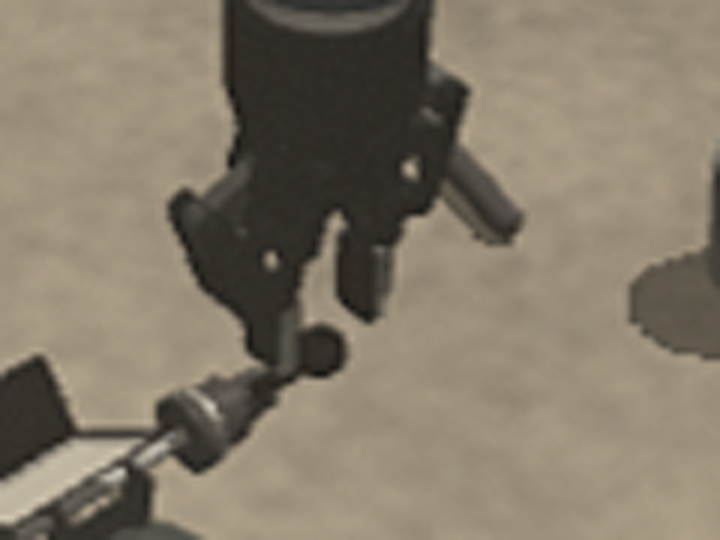

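```bash
python3 - <<'E'
from g import *
from h import *
r=vision.read_camera("wrist");o=get_obs();K,V=r["intrinsics"],r["view"]
Tt=np.eye(4);Tt[:3,:3]=Ro.from_quat(o["orientation"]).as_matrix();Tt[:3,3]=o["position"]
X=V@Tt   # tool->cam
np.savez("handeye.npz",K=K,X=X)
def cm(pos):
    M=Tt.copy();M[:3,3]=pos;return (K,X@np.linalg.inv(M))
c1=cm(tcp_for(ball(.047),Rlev)+[.0005,0,.0407]);c2=cm([.57661,-.00137,.25715]);c3=(K,V)
ob=[(c1,279,246.5),(c2,278.5,333),(c3,278.,280)]
p=tri(ob);print(p,[proj(q[0],p)-q[1:] for q in ob])
ob+= [T(69,125),("scene",293.3,228.2)]
p=tri(ob);print(p,[proj(q[0],p)-q[1:] for q in ob])
t=o["position"];R=Ro.from_quat(o["orientation"])
for s in(.017,.010,.0,-.01):
  print(s,[proj(c3,t+R.apply([x,s,z])).round(0) for z in(-.02,.02) for x in(-.011,.011)])
E
python3 - <<'E'
import cv2
a=cv2.imread("pics/wrist3.png")[230:380,180:380];cv2.imwrite("pics/w3c.png",cv2.resize(a,None,fx=4,fy=4,interpolation=cv2.INTER_CUBIC)*1)
E
```

```text
[6.20060116e-01 2.87433709e-04 2.47918327e-01] [array([-0.56920199,  1.00450531]), array([0.0550255 , 0.77759728]), array([ 0.64818288, -2.1227686 ])]
[ 6.20045107e-01 -1.10309951e-04  2.45753687e-01] [array([-1.23249203, -0.43443833]), array([-0.66244803, -1.72096546]), array([-0.18201856, -4.30226698]), array([-0.04997652, -1.29191468]), array([ 0.42695995, -0.40087651])]
0.017 [array([239., 237.]), array([241., 275.]), array([315., 237.]), array([314., 275.])]
0.01 [array([238., 242.]), array([239., 281.]), array([316., 242.]), array([315., 281.])]
0.0 [array([235., 250.]), array([237., 291.]), array([319., 250.]), array([317., 291.])]
-0.01 [array([233., 259.]), array([235., 302.]), array([321., 259.]), array([319., 302.])]
```

View pics/w3c.png

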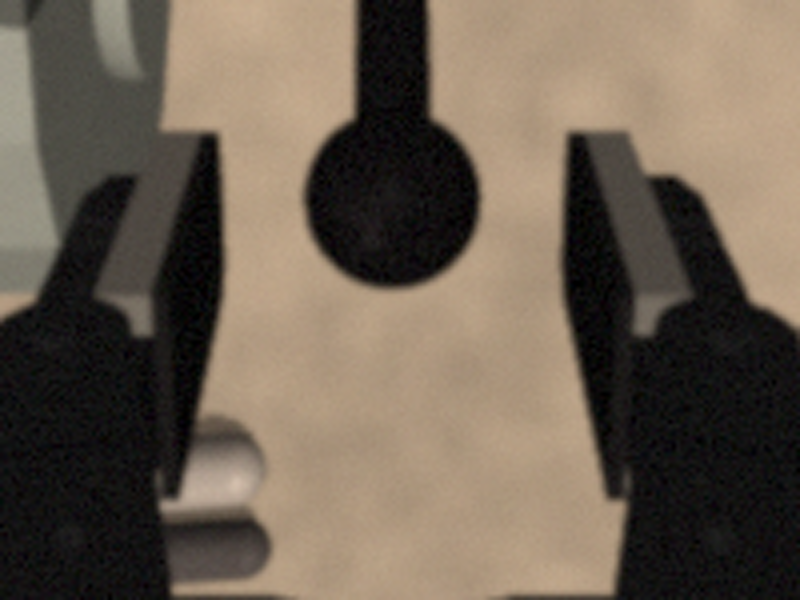

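```bash
python3 - <<'E'
from g import *
import cv2
print(bot.tcp_to_tips)
p=np.array([.6195,-.0003,.222])
bot.servo_line(p,velocity=.08)
o=get_obs();print(o["time_s"],o["gripper_width"],o["wrist_force"])
for n in("wrist","scene"):
    r=vision.read_camera(n);cv2.imwrite(f"pics/{n}4.png",r["frame"][:,:,::-1])
a=cv2.imread("pics/scene4.png")[170:260,240:360];b=cv2.imread("pics/wrist4.png")[200:350,180:380]
cv2.imwrite("pics/c4.png",cv2.hconcat([cv2.resize(a,(400,300)),cv2.resize(b,(400,300))]))
E
```

```text
0.017
10.5833 0.04020023398110617 [0.6053956  0.29118844 0.19915108]
```

View pics/c4.png

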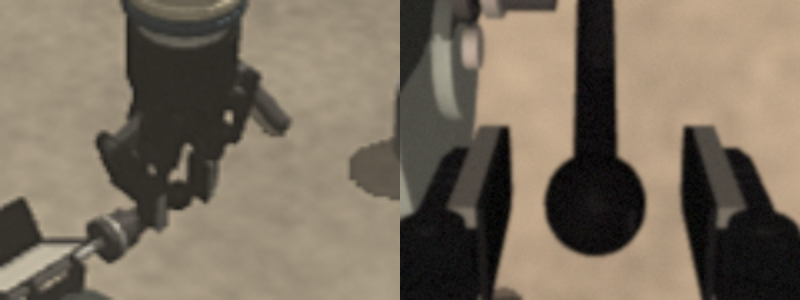

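```bash
python3 - <<'E'
from g import *
f0=get_obs()["wrist_force"]
p=np.array([.623,-.0003,.222])
bot.servo_line(p,velocity=.08)
hand.move_gripper(.010,25);o=get_obs();print(o["time_s"],o["gripper_width"],o["wrist_force"]-f0)
E
```

```text
11.2417 0.020405570993713908 [ 1.01493735 -1.30748017  0.99357537]
```

```bash
cat > pull.py <<'E'
from g import *
def pull(a0,a1,step=.06,log=True):
    base=get_obs();d=base["position"]-ball(a0);a=a0;L=[]
    while a<a1-1e-6:
        a=min(a+step,a1)
        bot.servo_line(ball(a)+d,velocity=.05)
        o=get_obs();f=o["wrist_force"];rad=np.cross(tang(a),RZ.apply([0,1,0]))
        print(round(a,3),round(o["time_s"],2),"tan %.2f rad %.2f w %.4f"%(-f@tang(a),f@rad,o["gripper_width"]))
E
python3 - <<'E'
from pull import *
pull(.03,.63)
import cv2
r=vision.read_camera("scene");cv2.imwrite("pics/scene5.png",r["frame"][:,:,::-1])
a=cv2.imread("pics/scene5.png")[170:260,220:340];b=cv2.imread("pics/wrist4.png")[200:350,180:380]
cv2.imwrite("pics/c5.png",cv2.resize(a,None,fx=5,fy=5))
E
```

```text
0.09 11.49 tan 1.12 rad -0.82 w 0.0200
0.15 11.74 tan 1.59 rad -1.19 w 0.0197
0.21 11.99 tan 1.59 rad -1.62 w 0.0202
0.27 12.24 tan 2.84 rad -2.57 w 0.0200
0.33 12.49 tan 0.87 rad -3.11 w 0.0199
0.39 12.74 tan 1.85 rad -3.00 w 0.0201
0.45 12.99 tan 3.02 rad -4.50 w 0.0199
0.51 13.24 tan 3.55 rad -5.39 w 0.0200
0.57 13.49 tan 3.58 rad -5.68 w 0.0204
0.63 13.74 tan 3.57 rad -5.87 w 0.0200
```

View pics/c5.png

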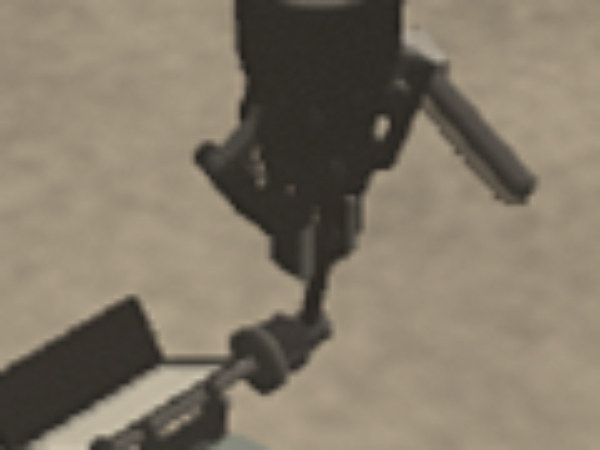

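```bash
python3 - <<'E'
from pull import *
o=get_obs();bot.servo_line(o["position"]+[0,0,.001],velocity=.05)
pull(.63,.93)
bot.dwell(.2)
import cv2
r=vision.read_camera("wrist");cv2.imwrite("pics/wrist6.png",r["frame"][:,:,::-1])
hand.move_gripper(.036,25)
o=get_obs();bot.servo_line(o["position"]+[0,0,.09],velocity=.2)
print(get_obs()["time_s"],get_obs()["position"])
for n in("wrist","scene","top"):
    r=vision.read_camera(n);cv2.imwrite(f"pics/{n}7.png",r["frame"][:,:,::-1])
a=cv2.imread("pics/scene7.png")[180:270,220:340];b=cv2.imread("pics/top7.png")[115:205,280:400]
cv2.imwrite("pics/c7.png",cv2.hconcat([cv2.resize(a,(400,300)),cv2.resize(b,(400,300))]))
E
```

```text
0.69 14.29 tan 4.33 rad -0.68 w 0.0204
0.75 14.54 tan 4.65 rad -3.48 w 0.0200
0.81 14.79 tan 2.99 rad -5.30 w 0.0191
0.87 15.04 tan -3.96 rad -3.78 w 0.0098
0.93 15.29 tan -0.08 rad 0.88 w 0.0100
16.5083 [ 0.56231129 -0.00165017  0.32224098]
```

View pics/wrist7.png

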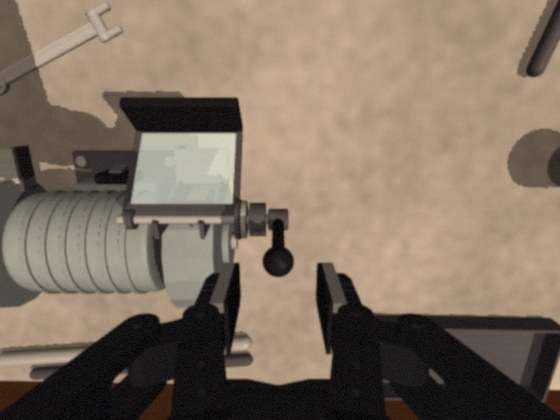

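View pics/c7.png

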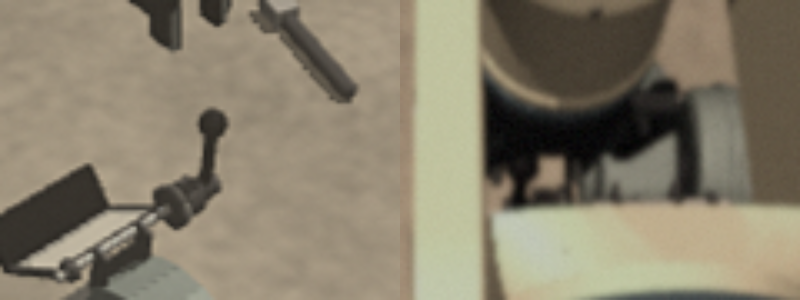

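```bash
python3 - <<'E'
from g import *
from h import *
z=np.load("handeye.npz");K,X=z["K"],z["X"]
o=get_obs();M=np.eye(4);M[:3,:3]=Ro.from_quat(o["orientation"]).as_matrix();M[:3,3]=o["position"]
c=(K,X@np.linalg.inv(M))
ob=[(c,278.5,261.5),("scene",283.9,216.6)]
p=tri(ob);print(p,[proj(q[0],p)-q[1:] for q in ob])
for a in(.5,.6,.7,.8,.9):print(a,ball(a),proj(c,ball(a)),proj("scene",ball(a)))
print(proj(c,W([-.055,.207,.19])))
E
```

```text
[ 0.58567195 -0.00084764  0.25911654] [array([-0.81180914, -0.52937564]), array([ 0.26189438, -0.08258312])]
0.5 [ 0.58678562 -0.00116625  0.25831398] [277.19642194 261.9328429 ] [284.36065052 217.05326728]
0.6 [ 0.57982498 -0.00131035  0.25901252] [277.18243605 253.10185988] [282.44256854 215.41028864]
0.7 [ 0.5728294  -0.00145518  0.25901252] [277.16885673 243.61783931] [280.52675324 213.98515976]
0.8 [ 0.56586876 -0.00159929  0.25831398] [277.15595305 233.64282276] [278.63478389 212.79139991]
0.9 [ 0.55901262 -0.00174123  0.25692387] [277.14398545 223.35918876] [276.7874326  211.83931568]
[277.23666536 217.26533143]
```

```bash
python3 - <<'E'
from g import *
hand.move_gripper(0,25)
o=get_obs();y=-.001
q=Rlev.as_quat()
bot.servo_line([.622,y,.31],velocity=.25)
bot.servo_line([.622,y,.264],velocity=.12)
f0=get_obs()["wrist_force"];print(get_obs()["gripper_width"])
for x in list(np.arange(.618,.574,-.003)):
    bot.servo_line([x,y-.0,.264],velocity=.05)
    o=get_obs();f=o["wrist_force"]-f0;print("%.4f t %.2f"%(o["position"][0],o["time_s"]),f.round(2))
import cv2
r=vision.read_camera("scene");cv2.imwrite("pics/scene8.png",r["frame"][:,:,::-1])
a=cv2.imread("pics/scene8.png")[170:260,220:340]
cv2.imwrite("pics/c8.png",cv2.resize(a,None,fx=5,fy=5))
E
```

```text
0.00018170804293743224
0.6181 t 18.27 [-0.19 -0.91 -0.37]
0.6149 t 18.52 [-0.16 -0.04 -0.07]
0.6118 t 18.77 [ 0.35 -0.01 -0.62]
0.6088 t 19.02 [ 0.77 -0.09 -0.06]
0.6058 t 19.27 [ 0.25 -0.33  0.17]
0.6029 t 19.52 [ 0.57  0.4  -0.08]
0.5998 t 19.77 [-0.81 -0.2   0.31]
0.5968 t 20.02 [ 1.14 -0.32 -0.08]
0.5938 t 20.27 [-0.1  -0.5  -0.71]
0.5909 t 20.52 [ 0.44  0.14 -1.08]
0.5878 t 20.77 [ 0.82 -0.12 -1.  ]
0.5848 t 21.02 [ 0.27 -0.   -0.15]
0.5818 t 21.27 [-0.07 -0.2  -0.05]
0.5788 t 21.52 [0.45 0.49 0.16]
0.5758 t 21.77 [-0.61  0.54 -0.32]
```

View pics/c8.png

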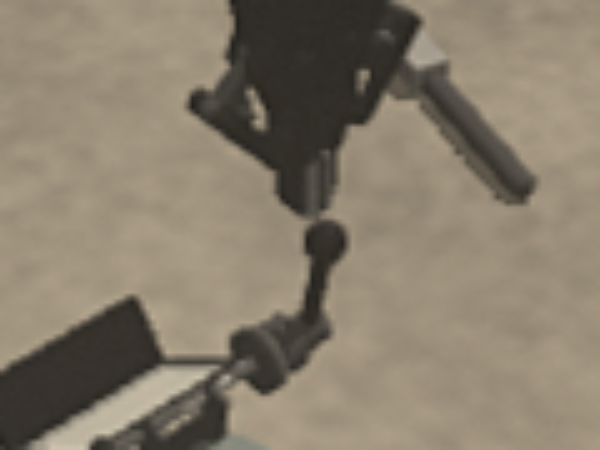

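```bash
python3 - <<'E'
from g import *
from h import *
import cv2
r=vision.read_camera("wrist");c=(r["intrinsics"],r["view"]);o=get_obs()
R=Ro.from_quat(o["orientation"]);b=r["frame"][180:330,180:380,::-1].copy()
b=cv2.resize(b,None,fx=4,fy=4,interpolation=cv2.INTER_CUBIC)
for s in(.017,.0,-.008,-.016):
    for x in(-.011,.011):
        u=proj(c,o["position"]+R.apply([x,s,0]));print(s,x,u);u=((u-[180,180])*4).astype(int)
        cv2.circle(b,tuple(int(v) for v in u),4,(0,0,255) if s>0.01 else (0,255,0),1)
cv2.imwrite("pics/w8.png",b)
E
```

```text
0.017 -0.011 [277.05471182 237.39850268]
0.017 0.011 [277.11409725 274.75597722]
0.0 -0.011 [277.01377531 250.26337968]
0.0 0.011 [277.08054105 290.73703733]
-0.008 -0.011 [276.99150631 257.26173127]
-0.008 0.011 [277.06238888 299.38196967]
-0.016 -0.011 [276.96689751 264.99539488]
-0.016 0.011 [277.04241244 308.8957045 ]
```

View pics/w8.png

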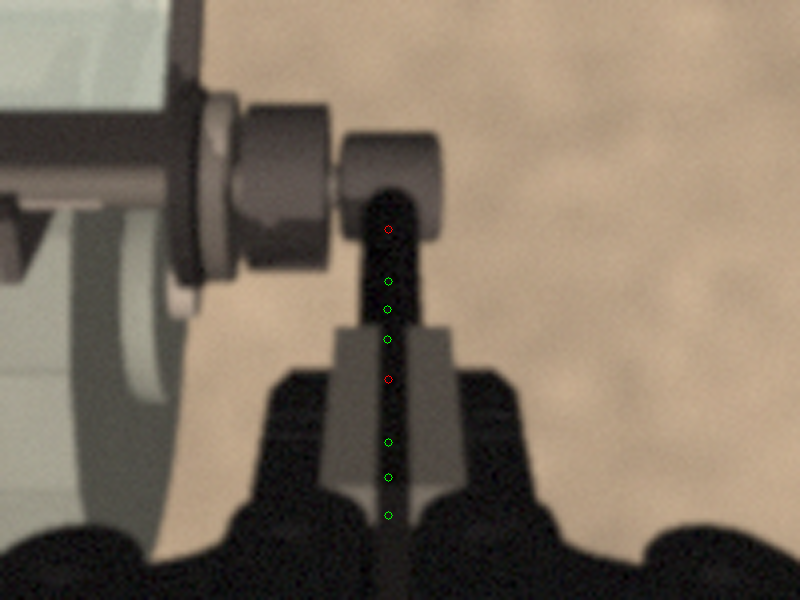

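```bash
python3 - <<'E'
from g import *
y=-.001
bot.servo_line([.5758,y,.29],velocity=.25)
bot.servo_line([.618,y,.29],velocity=.25)
bot.servo_line([.618,y,.241],velocity=.15)
f0=get_obs()["wrist_force"]
for x in list(np.arange(.616,.5785,-.003)):
    bot.servo_line([x,y-.0,.241],velocity=.06)
    o=get_obs();f=o["wrist_force"]-f0;print("%.4f t %.2f"%(o["position"][0],o["time_s"]),f.round(2))
import cv2
r=vision.read_camera("scene");cv2.imwrite("pics/scene9.png",r["frame"][:,:,::-1])
r=vision.read_camera("wrist");cv2.imwrite("pics/wrist9.png",r["frame"][:,:,::-1])
a=cv2.imread("pics/scene9.png")[170:260,220:340];b=cv2.imread("pics/wrist9.png")[180:330,180:380]
cv2.imwrite("pics/c9.png",cv2.hconcat([cv2.resize(a,(400,300)),cv2.resize(b,(400,300))]))
E
```

```text
0.6163 t 23.16 [ 0.31 -1.61 -0.35]
0.6135 t 23.41 [ 2.46 -0.67  0.64]
0.6113 t 23.66 [6.05 0.49 2.72]
0.6082 t 23.91 [6.49 0.17 3.26]
0.6051 t 24.16 [ 5.08 -0.92  3.42]
0.6020 t 24.41 [ 5.01 -0.15  2.96]
0.5988 t 24.66 [ 5.26 -0.31  2.9 ]
0.5955 t 24.91 [ 6.02 -1.33  3.63]
0.5922 t 25.16 [ 5.52 -0.46  2.97]
0.5890 t 25.41 [ 3.9  -0.97  3.2 ]
0.5858 t 25.66 [ 5.24 -1.05  1.57]
0.5828 t 25.91 [ 4.55 -0.55  0.3 ]
0.5797 t 26.16 [ 5.15 -1.48 -0.47]
```

View pics/c9.png

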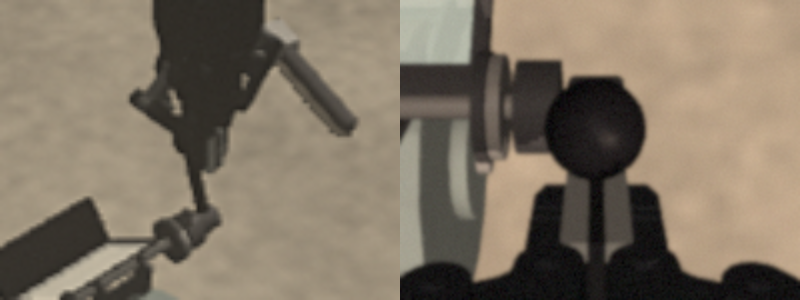

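```bash
sed -i 's/\[0,.002,0\]/[0,.026,0]/' g.py; python3 - <<'E'
from g import *
import cv2
y=-.001
hand_w=get_obs()
bot.servo_line([.590,y,.241],velocity=.1)
bot.servo_line([.590,y,.32],velocity=.25)
for n in("wrist","scene"):
    r=vision.read_camera(n);cv2.imwrite(f"pics/{n}10.png",r["frame"][:,:,::-1])
a=cv2.imread("pics/scene10.png")[170:260,220:340];b=cv2.imread("pics/wrist10.png")[150:300,180:380]
cv2.imwrite("pics/c10.png",cv2.hconcat([cv2.resize(a,(400,300)),cv2.resize(b,(400,300))]))
print(get_obs()["time_s"],get_obs()["position"])
for l in(.08,.04,0):
  for r in(-.65,-.5,-.3,-.1,.0,.05):
    p,R=grip(r,l);s=kinematics.solve_ik(p,R.as_quat());print(l,r,p.round(3),None if s is None else s.round(2))
E
```

```text
27.075 [ 0.58895711 -0.00095178  0.31892112]
0.08 -0.65 [ 0.454 -0.091  0.196] [-0.38 -0.1   2.43  0.9   0.31 -1.2 ]
0.08 -0.5 [ 0.456 -0.091  0.215] [-0.32 -0.11  2.31  0.35  0.49 -0.61]
0.08 -0.3 [ 0.463 -0.091  0.238] [-0.26 -0.06  2.13  0.11  0.78 -0.35]
0.08 -0.1 [ 0.476 -0.09   0.26 ] [-0.21  0.04  1.95  0.03  1.06 -0.24]
0.08 0.0 [ 0.483 -0.09   0.27 ] [-0.19  0.1   1.86 -0.    1.19 -0.21]
0.08 0.05 [ 0.487 -0.09   0.275] [-0.18  0.13  1.81 -0.01  1.25 -0.2 ]
0.04 -0.65 [ 0.478 -0.09   0.164] [-0.35  0.03  2.43  1.27  0.23 -1.56]
0.04 -0.5 [ 0.475 -0.09   0.18 ] [-0.3  -0.01  2.32  0.42  0.39 -0.67]
0.04 -0.3 [ 0.475 -0.09   0.2  ] [-0.25  0.02  2.16  0.12  0.68 -0.35]
0.04 -0.1 [ 0.48 -0.09  0.22] [-0.21  0.09  1.99  0.03  0.97 -0.24]
0.04 0.0 [ 0.483 -0.09   0.23 ] [-0.19  0.14  1.91 -0.    1.1  -0.21]
0.04 0.05 [ 0.485 -0.09   0.235] [-0.18  0.16  1.86 -0.01  1.16 -0.2 ]
0 -0.65 [ 0.502 -0.09   0.132] [-0.32  0.15  2.41  1.77  0.21 -2.04]
0 -0.5 [ 0.494 -0.09   0.144] [-0.28  0.1   2.32  0.54  0.29 -0.79]
0 -0.3 [ 0.487 -0.09   0.162] [-0.24  0.1   2.18  0.14  0.58 -0.37]
0 -0.1 [ 0.484 -0.09   0.181] [-0.2   0.15  2.02  0.03  0.87 -0.24]
0 0.0 [ 0.483 -0.09   0.19 ] [-0.19  0.18  1.95 -0.    1.01 -0.21]
0 0.05 [ 0.483 -0.09   0.195] [-0.18  0.21  1.91 -0.01  1.08 -0.2 ]
```

View pics/c10.png

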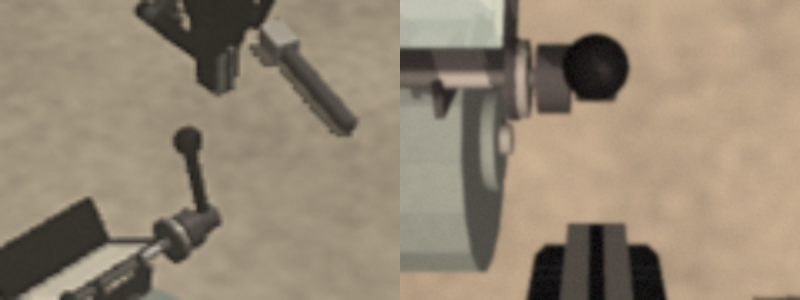

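```bash
cat >> g.py <<'E'
def grip2(r,lift,delta,dx=0,dz=0):
    out=np.array([-np.cos(r),0,np.sin(r)]);up=np.array([np.sin(r),0,np.cos(r)])
    t=r+delta;o2=np.array([-np.cos(t),0,np.sin(t)]);u2=np.array([np.sin(t),0,np.cos(t)])
    p=W(np.array([-.055,.12,.19])+.095*out+.027*up+lift*u2+[dx,0,dz])
    y=-u2;z=-o2
    R=RZ*q_of(np.cross(y,z),y,z)
    return tcp_for(p,R),R
def smooth(p,R,v=.1,wmax=.9):
    o=get_obs();s=kinematics.solve_ik(p,R.as_quat());dq=np.abs(np.array(s)-o["joint_pos"]).max();d=np.linalg.norm(p-o["position"])
    dt=max(d/v,dq/wmax,.1);bot.servo_line(p,R.as_quat(),velocity=d/dt)
E
python3 - <<'E'
from g import *
import cv2
hand.move_gripper(.045,30)
p,R=grip2(-.65,.08,.1)
bot.reach(p+[0,0,.08],R.as_quat())
smooth(p,R,.15)
smooth(*grip2(-.65,.035,.1),.1)
o=get_obs();print(o["time_s"],o["joint_pos"].round(2))
for n in("wrist","scene"):
    r=vision.read_camera(n);cv2.imwrite(f"pics/{n}11.png",r["frame"][:,:,::-1])
a=cv2.imread("pics/scene11.png")[150:300,140:340];b=cv2.imread("pics/wrist11.png")[120:420]
cv2.imwrite("pics/c11.png",cv2.hconcat([cv2.resize(a,(400,300)),cv2.resize(b,(400,215)).copy() if 0 else cv2.resize(b,(400,300))]))
E
```

```text
29.825 [-0.31  0.04  2.36  0.67  0.28 -0.93]
```

View pics/c11.png

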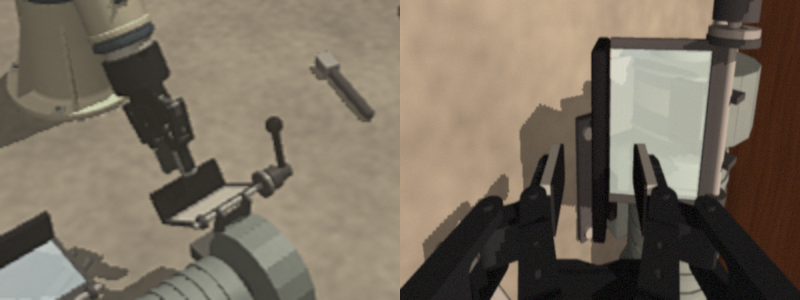

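The lip lies centred between the pads, so I'm going on to pinch and lift.

```bash
python3 - <<'E'
from g import *
import cv2
f0=get_obs()["wrist_force"]
smooth(*grip2(-.65,.0,.1),.06)
o=get_obs();print(o["time_s"],(o["wrist_force"]-f0).round(2))
hand.move_gripper(.004,30)
o=get_obs();print(o["time_s"],o["gripper_width"],(o["wrist_force"]-f0).round(2))
if o["gripper_width"]>.007:
    for r in np.arange(-.6,.031,.07):
        smooth(*grip2(r,0,.1*min(1,max(0,-r/.65))),.1,1.2)
        o=get_obs();print(round(r,2),round(o["time_s"],2),(o["wrist_force"]-f0).round(1),round(o["gripper_width"],4))
for n in("wrist","scene"):
    r=vision.read_camera(n);cv2.imwrite(f"pics/{n}12.png",r["frame"][:,:,::-1])
a=cv2.imread("pics/scene12.png")[150:300,140:340];b=cv2.imread("pics/wrist12.png")[120:420]
cv2.imwrite("pics/c12.png",cv2.hconcat([cv2.resize(a,(400,300)),cv2.resize(b,(400,300))]))
E
```

```text
30.6583 [-0.61 -1.03  1.31]
31.05 0.011574871113525393 [-0.33  2.29  8.42]
-0.6 31.47 [-1.2  1.7  8.5] 0.0117
-0.53 31.84 [-0.4  2.7  7.7] 0.0108
-0.46 32.12 [-1.2  0.5  7.6] 0.0109
-0.39 32.38 [-1.9  0.8  7.1] 0.0106
-0.32 32.64 [-0.8 -0.3  7.3] 0.0101
-0.25 32.91 [-2.1  0.4  8. ] 0.0098
-0.18 33.17 [-1.4  1.   8.4] 0.0099
-0.11 33.44 [-1.   0.1  8. ] 0.0094
-0.04 33.71 [ 0.3 -1.5  7.6] 0.0094
0.03 33.97 [ 2.  -1.2  7.7] 0.0096
```

View pics/c12.png

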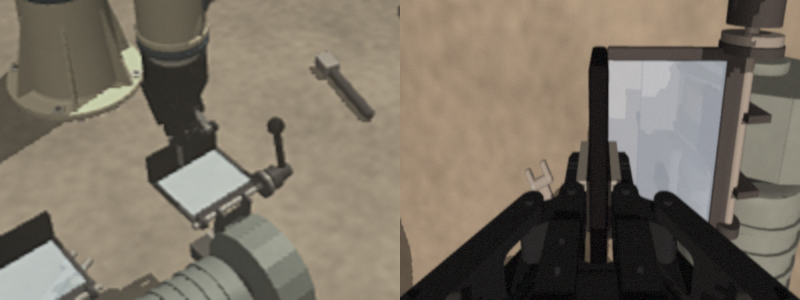

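```bash
python3 - <<'E'
from g import *
import cv2
hand.move_gripper(.04,30)
o=get_obs();bot.servo_line(o["position"]+[0,0,.07],velocity=.2)
bot.dwell(.3)
print(get_obs()["time_s"])
for n in("wrist","scene"):
    r=vision.read_camera(n);cv2.imwrite(f"pics/{n}13.png",r["frame"][:,:,::-1])
a=cv2.imread("pics/scene13.png")[150:300,140:340];b=cv2.imread("pics/wrist13.png")[120:420]
cv2.imwrite("pics/c13.png",cv2.hconcat([cv2.resize(a,(400,300)),cv2.resize(b,(400,300))]))
E
```

```text
35.2667
```

View pics/c13.png

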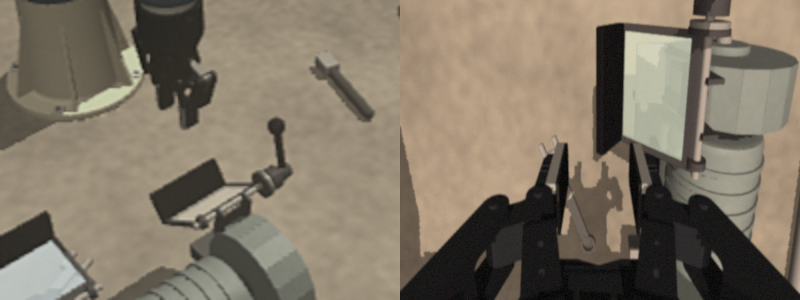

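It fell back, so I'm tightening further, to about 1.2 rad.

```bash
cat > tight.py <<'E'
from g import *
import cv2
def tight(x0,x1,z):
    y=-.001;q=Rlev.as_quat()
    hand.move_gripper(0,25)
    bot.reach([x0+.022,y,.31],q)
    bot.servo_line([x0+.022,y,z],velocity=.25)
    f0=get_obs()["wrist_force"]
    bot.servo_line([x0+.001,y,z],velocity=.12)
    for x in np.linspace(x0,x1,max(2,int(abs(x1-x0)/.003)+1))[1:]:
        bot.servo_line([x,y,z],velocity=.04)
        o=get_obs();f=o["wrist_force"]-f0;print("%.4f t %.2f"%(o["position"][0],o["time_s"]),f.round(2))
    bot.servo_line([x1+.012,y,z],velocity=.15)
    bot.servo_line([x1+.012,y,.31],velocity=.25)
    r=vision.read_camera("scene");cv2.imwrite("pics/_s.png",r["frame"][:,:,::-1])
E
python3 - <<'E'
from tight import *
tight(.5797,.562,.236)
a=cv2.imread("pics/_s.png")[170:260,220:340];cv2.imwrite("pics/c14.png",cv2.resize(a,None,fx=6,fy=6,interpolation=cv2.INTER_CUBIC))
print(get_obs()["time_s"])
from h import proj
for a in(.9,1.,1.1,1.2,1.3):print(a,(proj("scene",ball(a))-[220,170])*6)
E
```

```text
0.5774 t 38.13 [3.64 0.84 2.1 ]
0.5735 t 38.38 [ 4.98  1.83 -1.18]
0.5699 t 38.63 [ 5.24  0.77 -3.33]
0.5664 t 38.88 [ 6.69  1.93 -5.4 ]
0.5631 t 39.13 [ 7.55  2.91 -6.52]
39.8833
0.9 [340.72459563 251.03589405]
1.0 [330.02632696 246.81592568]
1.1 [319.82411711 244.11193579]
1.2 [310.2191324  242.92898539]
1.3 [301.30261313 243.25470724]
```

View pics/c14.png

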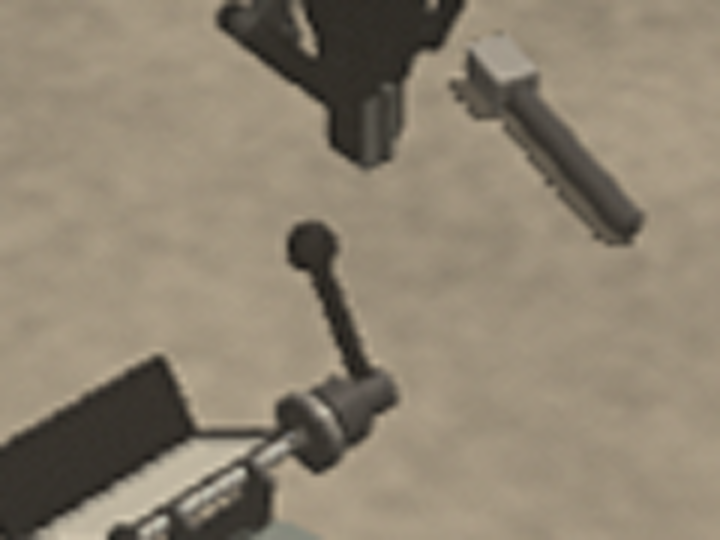

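The ball at crop (313,247) matches about 1.17 rad. Lifting again.

```bash
cat > lift.py <<'E'
from g import *
import cv2
def lift(tag):
    hand.move_gripper(.045,30)
    p,R=grip2(-.65,.06,.1)
    bot.reach(p+[0,0,.08],R.as_quat())
    smooth(p,R,.2,1.2)
    smooth(*grip2(-.65,.0,.1),.1,1.2)
    hand.move_gripper(.004,30)
    o=get_obs();print(o["time_s"],o["gripper_width"])
    if o["gripper_width"]<.007: return
    for r in np.arange(-.6,.031,.07):
        smooth(*grip2(r,0,.1*min(1,max(0,-r/.65))),.1,1.2)
    bot.dwell(.15)
    hand.move_gripper(.04,30)
    o=get_obs();print(o["time_s"],o["gripper_width"]);bot.servo_line(o["position"]+[0,0,.08],velocity=.25)
    for n in("wrist","scene"):
        r=vision.read_camera(n);cv2.imwrite(f"pics/{n}{tag}.png",r["frame"][:,:,::-1])
    a=cv2.imread(f"pics/scene{tag}.png")[150:300,140:340];b=cv2.imread(f"pics/wrist{tag}.png")[120:420]
    cv2.imwrite(f"pics/c{tag}.png",cv2.hconcat([cv2.resize(a,(400,300)),cv2.resize(b,(400,300))]))
    print(get_obs()["time_s"])
E
python3 -c "
from lift import *
lift(15)"
```

```text
43.025 0.01163879437708549
46.525 0.03995726115899512
47.0917
```

View pics/c15.png

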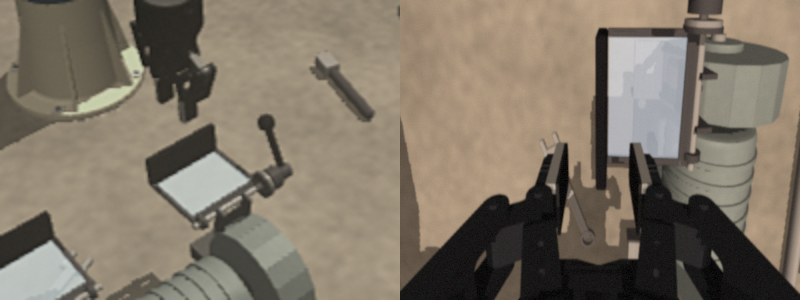

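It holds. I'll wait, then measure the angle.

```bash
python3 - <<'E'
from g import *
from h import proj
import cv2
bot.dwell(2.0)
r=vision.read_camera("scene");f=r["frame"][:,:,::-1].copy();cv2.imwrite("pics/scene16.png",f)
b=cv2.resize(f[170:290,140:300],None,fx=5,fy=5,interpolation=cv2.INTER_CUBIC)
for ang,col in((-.15,(0,0,255)),(0,(0,255,0)),(.15,(255,0,0))):
  for dy in(-.052,.052):
    w=.041;P=W([-.055-.095*np.cos(ang)+w*np.sin(ang),.12+dy,.19+.095*np.sin(ang)+w*np.cos(ang)])
    u=(proj("scene",P)-[140,170])*5;print(ang,dy,u);cv2.circle(b,tuple(int(v) for v in u),4,col,1)
cv2.imwrite("pics/c16.png",b);print(get_obs()["time_s"])
E
```

```text
-0.15 -0.052 [363.68158389 312.25840392]
-0.15 0.052 [528.6098609  219.99872956]
0 -0.052 [366.55897408 296.15029994]
0 0.052 [533.27620325 203.60341976]
0.15 -0.052 [372.23881085 283.2915184 ]
0.15 0.052 [540.74578854 190.23472119]
49.1417
```

View pics/c16.png

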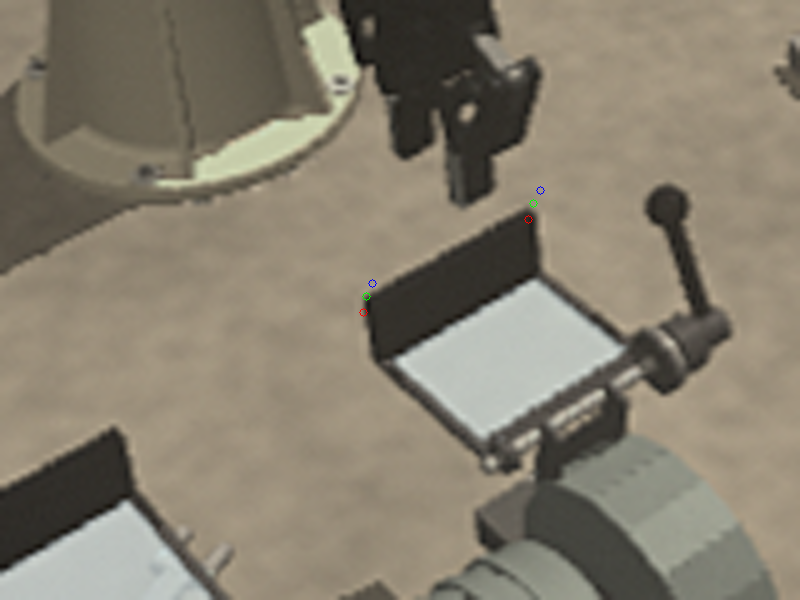

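The lip corners (367,297) and (533,206) match the level prediction to within about 0.03 rad. It has stayed there for more than 2 s with the gripper clear, so I'm handing in.

```bash
python3 -c "
from workcell import *
hand_in();print(get_obs()['time_s'])"
```

```text
the job is handed in; nothing more can be done
the job is handed in; nothing more can be done
```

The left eye shield now stands level by itself, and I handed the job in at about 49 s.

**What I did:** I pulled the clamp lever to about 0.93 rad and lifted the shield, but it fell back when I let go. I tightened the lever to about 1.17 rad, lifted again, and this time it held.

**Last checks:** More than 2 s after release, the lip corners in the scene camera matched the level position to about 0.03 rad. The gripper was about 80 mm above the lip, touching nothing. I did not touch the right shield, spanner, pot or dresser at any point.

**What went wrong or is uncertain:**
- **Fingertips short:** the fingertips stood roughly 25 mm farther back than the stated tool offset. My first grip on the lever ball missed, a later grip slipped off partway, and my first push passed over it. Once I corrected for this, I moved the lever by pushing with closed fingers.
- **Clamping force not measured:** the force readings showed no clear point where the spring washer bites. The "not too tight" condition rests on reasoning: the shield did not hold at 0.93 rad, so the bite is above about 0.43 rad. That puts 1.17 rad at most about 0.74 rad past it, under the 0.8 limit. The lever angles are read from camera images, good to about 0.04 rad, so in the worst case that margin is thin.

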